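# Shim the drying shelf level

### The arm

A 7-joint arm with a two-finger parallel gripper is mounted at the origin on the work surface. World frame = base frame: x ahead of the robot, y to its left, z up, the work surface at z = 0. Lengths are in m, angles in rad, forces in N, time in s.
With the tool pointing down it reaches from about 0.4 to 0.85 m from the base axis. Payload 10.4 kg.
Tool frame: the origin (TCP) lies at the very end of the fingers, on their centre line; the grasp point (between the pads) lies 19 mm behind it (r.pinch_z is the distance from the TCP to the grasp point, in m); z points along the fingers, y is the line along which they close (so a half turn about z gives the same grasp; the last joint's range is limited). The gripper opens to 87 mm and grips with 3 to 60 N. Pads are 19 mm wide; open, the fingers measure 117 mm over their backs; the gripper's body (75 mm by 190 mm) begins 51 mm behind the grasp point.
Start: joints at [-1.236, 0.332, -0.065, 1.46, 0.022, 1.35, -0.088], TCP at [0.219, 0.585, 0.223] pointing down, gripper open.
Joint ranges: [-2.6, 2.6], [-0.5, 2.12], [-1.47, 1.34], [0.16, 2.42], [-1.27, 4.41], [0.06, 2.06], [-2.6, 2.6]. Speed limits (rad/s): [2.22, 2.22, 2.79, 2.79, 3.14, 3.14, 3.14].

### API

Orientations are given as a unit quaternion [x, y, z, w].
In Python, from bench import sensors, vision, r gives the robot as it stands.
- The arm moves only by the shell command python3 -m crank 'ROWS' [OPENING] [FORCE]. ROWS is JSON, a list of rows, each a list of 2 entries, a list of its own where there are three numbers: the shift along the tool's x, y, z normalised to -1 to 1, where 1 is 3 cm, then the turn about the tool's z normalised to -1 to 1, where 1 is 8 degrees. A call has 1 to 12 rows; each row shifts and turns the commanded pose from where the row before left it, along the tool's axes as they then stand; what a row does not reach is not made up. A row lasts 1/8 s, in which the tool goes at most 62.5 mm and 10.7 degrees, less where a joint would pass 70% of its speed; a pose out of reach is approached as far as the arm can. A call with a number of a shift or a turn outside -1 to 1 is refused whole. A call with a gripper value outside its range is refused whole. OPENING is the opening, from 0 (shut) to 1 (fully open), set as the call begins (- or left out, the last holds). The fingers move at their own pace and stop on an object; FORCE is the grip in N (left out, the last holds). Time passes only in rows, so rows that do not move let the fingers close. It gives the time, the measured TCP pose, the force, the opening and the grip force at its end, in the units of the state.
- sensors.read_state(): the state, without advancing time (a new reading comes with each control period).
- vision.camera(name): name is "scene" or "top" or "wrist"; returns the picture (480x640x3 uint8, red, green, blue); there is no depth.
- vision.camera_model(name): a dict with "vertical_fov" (degrees; the focal length in pixels is half the picture's height over the tangent of half this angle, whatever the lens; pixels are square), "cx", "cy" (the principal point, pixels), "camera_from_world" (4x4, takes a point from world to camera coordinates); the wrist camera has in their place "hand_eye" (4x4, takes a point from camera to tool coordinates, whose origin is the TCP and whose axes are the flange's). Camera axes: x right, y down, z forward; pixel columns grow to the right and rows downward; lengths in m; the calibration is good to about 2 mm. A picture is of the moment at which its call begins: read the wrist's pose just before it. camera_model takes no time and is no camera call.
- r.close_job(): hands the job in; it is judged then, once.
The state is a dict: "time": time; "joint_positions": joint angles; "joint_vel": joint speeds; "joint_torque": joint torques, N m; "ee_pos": TCP position; "eef_rot": TCP orientation; "ft_force": force on the tool from outside, world axes, zero at the start; "torque": the same for the moment, N m; "width": finger opening in m; "grip_force": force on a finger pad.
Only numpy, scipy, OpenCV 4.12 (cv2) and the standard library are available. Lean on these libraries where they do the work, as an engineer would, in place of code of your own. Each camera call takes 0.05 s, during which the arm holds its last target. There are 200 camera calls.

### The job

Choose the spacer plates that best fill the gap between the stand's pad and the drying shelf's level position, and stack them flat and centred on the pad. Then swing the raised shelf down gently until its bar rests firmly on the stack, so that it lies as near level as the plates allow, and let go. Do not disturb the paint jars and other things around.

Things in the scene. Friction and masses are not known exactly. Their poses are not given: they have to be found in the camera images.
- pad_foot (a point): Point on the table under the pad centre of the fixed dark steel prop stand. x points from pad to shelf hinge, y along the hinge, z up. Above it a rigid pillar (collar radius 24 mm) carries a flat aluminium pad, 44 mm along x, 90 mm along y, its top set somewhere between 55 and 75 mm above the table. That height is not reported: feel it or see it.
- hinge (a point): Middle of the shelf's hinge line, 130 mm above the table, 200 mm along +x of pad_foot; same axes as pad_foot. The raised shelf stands above it, its free edge 345 to 360 mm above the table and 55 to 100 mm from the hinge line towards the pad: keep the gripper clear of it while stacking.
- shelf (a joint): White wire drying shelf, 150 mm wide, 235 mm from hinge to free edge, 0.35 kg, hinged at its far edge. Value in rad: 0 = level, over the pad; positive = free edge raised (range -0.4 to 1.4, starts 1.15 to 1.33). Stiff friction hinge (0.6 N m): it stays where left, and yields to 1 to 5 N at the strip.
- strip (a point): Centre of the upper face of the flat white strip (60 mm along x, 150 wide, 4 thick) at the shelf's free edge, 200 mm from the hinge line. x towards the hinge, z out of the upper face. Under it runs the blue bearing bar (8 x 130 mm) that rests on the stack: its underside is 16 mm below this point, 116 mm above the table and over the pad's centre when level. A 5 N press here seats it.
- plate12: Loose yellow painted wooden spacer plate, 50 mm along its x, 110 mm along its y, 12 mm thick (53 g, give or take a third). Origin: centre of its underside.
- plate18: Loose red painted wooden spacer plate, 50 mm along its x, 110 mm along its y, 18 mm thick (79 g, give or take a third). Origin: centre of its underside.
- plate24: Loose green painted wooden spacer plate, 50 mm along its x, 110 mm along its y, 24 mm thick (106 g, give or take a third). Origin: centre of its underside.
- plate36: Loose blue painted wooden spacer plate, 50 mm along its x, 110 mm along its y, 36 mm thick (158 g, give or take a third). Origin: centre of its underside.
- tube_red: Bystander, not to be disturbed: red paint jar, 130 mm tall, 48 mm across. Origin at its underside.
- tube_yellow: Bystander, not to be disturbed: yellow paint jar, 120 mm tall, 48 mm across. Origin at its underside.
- tube_blue: Bystander, not to be disturbed: blue paint jar, 140 mm tall, 52 mm across. Origin at its underside.
- pot: Bystander, not to be disturbed: low green glass pot, 45 mm tall, 70 mm across. Origin at its underside.
- wing: Bystander, not to be disturbed: striped fan-shaped wooden wing lying behind the stand, about 200 mm long. Origin at its underside.
- palette: Bystander, not to be disturbed: round white paint palette, 170 mm across, 8 mm thick. Origin at its underside.
- brush: Bystander, not to be disturbed: paint brush, 190 mm long. Origin at its underside.
There are look-alikes about, which are no part of the job. What is meant by the plate18 is not blue, pink or white, and is the larger of those in its own colour.

How it is judged:
On the way:
1. at least two spacer plates lie flat on the pad, centred within 30 mm (((horizontal distance between each of plate12, plate18 and pad_foot below 0.03 m and height (world z) of each of plate12, plate18 above 0.045 m and angle between each of plate12, plate18's own z axis and vertical below 0.1 rad) or (horizontal distance between each of plate12, plate24 and pad_foot below 0.03 m and height (world z) of each of plate12, plate24 above 0.045 m and angle between each of plate12, plate24's own z axis and vertical below 0.1 rad) or (horizontal distance between each of plate12, plate36 and pad_foot below 0.03 m and height (world z) of each of plate12, plate36 above 0.045 m and angle between each of plate12, plate36's own z axis and vertical below 0.1 rad) or (horizontal distance between each of plate18, plate24 and pad_foot below 0.03 m and height (world z) of each of plate18, plate24 above 0.045 m and angle between each of plate18, plate24's own z axis and vertical below 0.1 rad) or (horizontal distance between each of plate18, plate36 and pad_foot below 0.03 m and height (world z) of each of plate18, plate36 above 0.045 m and angle between each of plate18, plate36's own z axis and vertical below 0.1 rad) or (horizontal distance between each of plate24, plate36 and pad_foot below 0.03 m and height (world z) of each of plate24, plate36 above 0.045 m and angle between each of plate24, plate36's own z axis and vertical below 0.1 rad))), for 0.2 s.
At the end, for the whole second after the job is handed in: The shelf is within 0.024 rad of level and bears with more than 0.5 N on a plate; at least two plates lie flat (within 0.1 rad) on the pad, each with its centre within 30 mm of the pad's centre; all plates are at rest (value of joint shelf between -0.024 and 0.024 rad and ((contact force between shelf and plate12 above 0.5 N and horizontal distance between plate12 and pad_foot below 0.03 m and angle between plate12's own z axis and vertical below 0.1 rad) or (contact force between shelf and plate18 above 0.5 N and horizontal distance between plate18 and pad_foot below 0.03 m and angle between plate18's own z axis and vertical below 0.1 rad) or (contact force between shelf and plate24 above 0.5 N and horizontal distance between plate24 and pad_foot below 0.03 m and angle between plate24's own z axis and vertical below 0.1 rad) or (contact force between shelf and plate36 above 0.5 N and horizontal distance between plate36 and pad_foot below 0.03 m and angle between plate36's own z axis and vertical below 0.1 rad)) and ((horizontal distance between each of plate12, plate18 and pad_foot below 0.03 m and height (world z) of each of plate12, plate18 above 0.045 m and angle between each of plate12, plate18's own z axis and vertical below 0.1 rad) or (horizontal distance between each of plate12, plate24 and pad_foot below 0.03 m and height (world z) of each of plate12, plate24 above 0.045 m and angle between each of plate12, plate24's own z axis and vertical below 0.1 rad) or (horizontal distance between each of plate12, plate36 and pad_foot below 0.03 m and height (world z) of each of plate12, plate36 above 0.045 m and angle between each of plate12, plate36's own z axis and vertical below 0.1 rad) or (horizontal distance between each of plate18, plate24 and pad_foot below 0.03 m and height (world z) of each of plate18, plate24 above 0.045 m and angle between each of plate18, plate24's own z axis and vertical below 0.1 rad) or (horizontal distance between each of plate18, plate36 and pad_foot below 0.03 m and height (world z) of each of plate18, plate36 above 0.045 m and angle between each of plate18, plate36's own z axis and vertical below 0.1 rad) or (horizontal distance between each of plate24, plate36 and pad_foot below 0.03 m and height (world z) of each of plate24, plate36 above 0.045 m and angle between each of plate24, plate36's own z axis and vertical below 0.1 rad)) and linear speed of each of plate12, plate18, plate24, plate36 below 0.01 m/s); the robot touches nothing.
It fails at once if the shelf is pressed onto the plates with more than 50 N (contact force between shelf and plate12 above 50 N or contact force between shelf and plate18 above 50 N or contact force between shelf and plate24 above 50 N or contact force between shelf and plate36 above 50 N).
It fails at once if a bystander is shoved more than 40 mm or a paint jar knocked over (distance of any of tube_red, tube_yellow, tube_blue, pot, wing, palette, brush from where it was at the start of the episode above 0.04 m or angle between any of tube_red, tube_yellow, tube_blue's own z axis and vertical above 0.6 rad).
It also fails if it takes over 72 s, if anything falls off the work surface, if the arm or the gripper's body presses on something with over 40 N, if the wrist force passes 120 N, or if a joint passes its speed limit or range.

## Working session

There is one attempt and no reset: what is moved stays moved. The work goes in short steps, Python scripts to look and compute and a shell command to move; the robot and the scene stay as the last step left them, time stands still between calls to the robot, and variables do not carry over. Pictures are saved under pics/ and viewed, at most 10 in all, crops included, and the job is handed in when it is done.

```bash
ls; mkdir -p pics; python3 - <<'E'
from bench import sensors, vision, r
import cv2
s=sensors.read_state();print(s['time'],s['ee_pos'],s['eef_rot'],s['width'],r.pinch_z)
for n in ("scene","top"):
    cv2.imwrite(f"pics/{n}0.png",vision.camera(n)[:,:,::-1])
    m=vision.camera_model(n);print(n,m)
print(vision.camera_model("wrist"))
E
```

```text
pics
0.0 [0.21878236 0.58504214 0.22174329] [ 1.77954309e-01  9.84038495e-01 -7.05445777e-04 -7.89828157e-05] 0.08700420027481645 0.0187
scene {'vertical_fov': 50.05746322616687, 'cx': 322.219552248131, 'cy': 236.18936037822854, 'camera_from_world': array([[ 0.55483113,  0.83193453, -0.00688063, -0.33487991],
       [ 0.57776825, -0.39124776, -0.71631629, -0.20621173],
       [-0.59862029,  0.39345917, -0.6977418 ,  1.69497105],
       [ 0.        ,  0.        ,  0.        ,  1.        ]])}
top {'vertical_fov': 56.20180709292482, 'cx': 319.7275061594581, 'cy': 242.015198850091, 'camera_from_world': array([[ 0.02113782, -0.99968906, -0.01322782,  0.05332465],
       [-0.99624868, -0.01995088, -0.08420529,  0.53648032],
       [ 0.0839152 ,  0.01495812, -0.99636062,  1.4243848 ],
       [ 0.        ,  0.        ,  0.        ,  1.        ]])}
{'vertical_fov': 67.3031962291646, 'cx': 319.66927880971417, 'cy': 240.8977944547653, 'hand_eye': array([[ 3.33767957e-04, -9.52512030e-01, -3.04500774e-01,
         8.34437717e-02],
       [ 9.99999895e-01,  4.13537215e-04, -1.97474868e-04,
         1.14567619e-03],
       [ 3.14019589e-04, -3.04500676e-01,  9.52512068e-01,
        -1.61350806e-01],
       [ 0.00000000e+00,  0.00000000e+00,  0.00000000e+00,
         1.00000000e+00]])}
```

View pics/scene0.png

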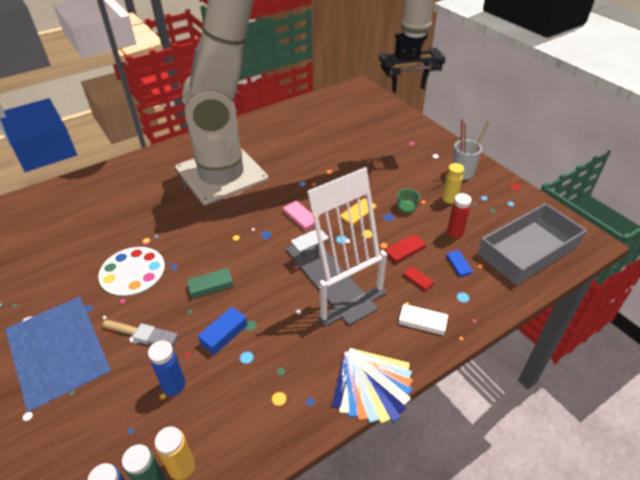

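View pics/top0.png

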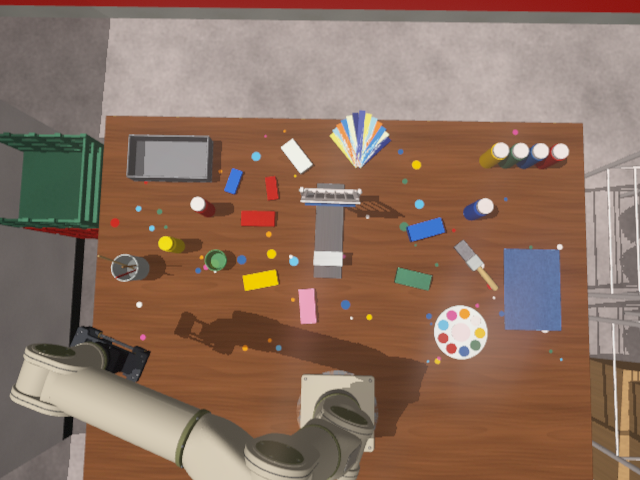

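The top view shows the plates yellow (261,280), red (257,218), green (413,278) and blue (426,230). There are look-alikes: small red (271,187), small blue (233,181), pink (307,306) and white (296,155). The pad is at about (328,258). For plate18 there are two red candidates, the large one at (257,218) and the small one at (271,187). The large one fits "the larger of those in its own colour". I'll confirm it in an enlarged crop.

```bash
python3 - <<'E'
import cv2
im=cv2.imread("pics/top0.png")
cv2.imwrite("pics/crop1.png",cv2.resize(im[150:325,230:450],None,fx=3.6,fy=3.4,interpolation=cv2.INTER_CUBIC)[:600])
E
```

```text
(no output)
```

View pics/crop1.png

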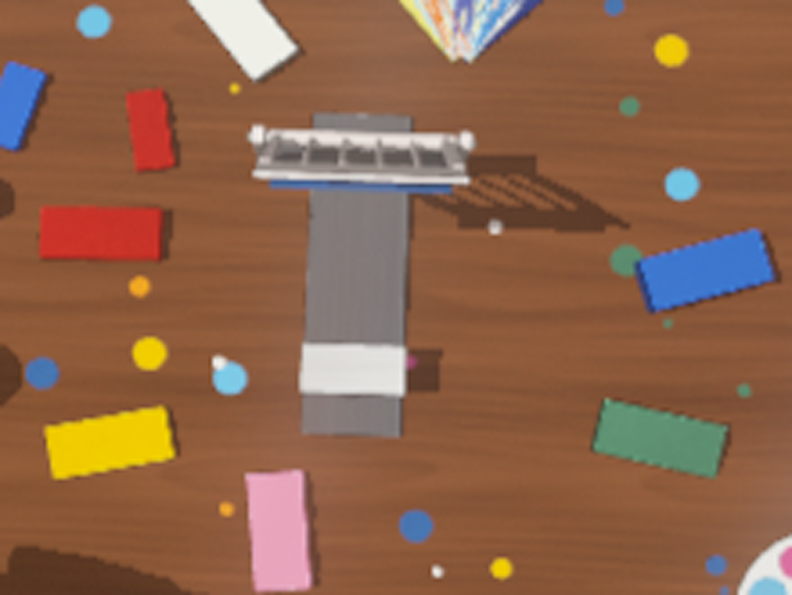

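The crop confirms it: the large red plate at crop (100,233) is clearly bigger than the small red at (150,130), so it is plate18. The pad corners in the crop are (303,343), (407,347), (405,395) and (299,392).

```bash
cat > h.py <<'E'
import numpy as np, cv2
from bench import sensors, vision, r
from scipy.spatial.transform import Rotation as R
def proj(name,uv,z,M=None):
    m=vision.camera_model(name); f=240/np.tan(np.radians(m['vertical_fov']/2))
    T=m['camera_from_world'] if M is None else M
    uv=np.atleast_2d(uv).astype(float)
    d=np.c_[(uv[:,0]-m['cx'])/f,(uv[:,1]-m['cy'])/f,np.ones(len(uv))]@T[:3,:3]
    c=-T[:3,:3].T@T[:3,3]
    return c+d*((z-c[2])/d[:,2])[:,None]
def wristT(s):
    W=np.eye(4);W[:3,:3]=R.from_quat(s['eef_rot']).as_matrix();W[:3,3]=s['ee_pos']
    return np.linalg.inv(W@vision.camera_model('wrist')['hand_eye'])
def rect(mask,name,z,M=None,near=None):
    cs,_=cv2.findContours(mask.astype('uint8'),cv2.RETR_EXTERNAL,cv2.CHAIN_APPROX_NONE)
    c=max(cs,key=cv2.contourArea)
    if near is not None: c=min([q for q in cs if cv2.contourArea(q)>80],key=lambda q:np.hypot(*(q.reshape(-1,2).mean(0)-near)))
    P=proj(name,c.reshape(-1,2),z,M)[:,:2]
    (cx,cy),(w,h),a=cv2.minAreaRect((P*1000).astype('float32'))
    a=np.radians(a+(90 if h>w else 0))   # direction of long side
    return np.round([cx,cy,max(w,h),min(w,h),np.degrees((a+np.pi/2)%np.pi-np.pi/2)],1)
def go(x,y,z,longdir=None):
    """report tool-unit moves to put TCP at x,y,z with tool y perpendicular to longdir (deg)"""
    s=sensors.read_state();Rm=R.from_quat(s['eef_rot']).as_matrix()
    d=Rm.T@(np.array([x,y,z])-s['ee_pos'])
    print('t',round(s['time'],2),'tcp',np.round(s['ee_pos'],4),'F',np.round(s['ft_force'],1),'w',round(s['width'],4),'shift units',np.round(d/.03,2))
    yaw=np.degrees(np.arctan2(Rm[1,0],Rm[0,0]));print('tool x yaw',round(yaw,2),end=' ')
    if longdir is not None:   # tool x parallel to long side; turn about tool z (down) is -world
        t=(longdir-yaw+90)%180-90;print('turn units',round(-t/8,2),'alt',round((-t-np.sign(-t)*180)/8,2))
    print('tilt',np.round(Rm[:,2],3))
E
python3 - <<'E'
from h import *
im=cv2.imread("pics/top0.png");hsv=cv2.cvtColor(im,cv2.COLOR_BGR2HSV);H,S,V=cv2.split(hsv)
for n,z,c in(("12",.012,(261,280)),("18",.018,(257,218)),("24",.024,(413,278)),("36",.036,(426,230))):
    p=im[c[1]-1:c[1]+2,c[0]-1:c[0]+2].reshape(-1,3).mean(0)
    hp=H[c[1],c[0]].astype(int); dh=np.abs((H.astype(int)-hp+90)%180-90)
    m=(dh<8)&(S>.6*S[c[1],c[0]])&(V>.8*V[c[1],c[0]])
    k=np.zeros_like(m);k[c[1]-30:c[1]+30,c[0]-30:c[0]+30]=1
    print(n,rect(m&k,'top',z,near=c))
C=np.array([(303,343),(407,347),(405,395),(299,392)])/[3.6,3.4]+[230,150]-.4
for z in(.055,.065,.075):
    P=proj('top',C,z)[:,:2];print(z,P.mean(0),np.linalg.norm(P-np.roll(P,1,0),axis=1),np.degrees(np.arctan2(*(P[0]+P[1]-P[2]-P[3])[::-1])))
E=np.array([(313,115),(411,118),(402,435),(303,432)])/[3.6,3.4]+[230,150]-.4
P=proj('top',E,.005)[:,:2];print(P);go(.5,0,.2,90)
E
```

```text
12 [410.  255.7 108.7  51.1 -78.2]
18 [611.7 268.7 107.8  49.2 -88.9]
24 [ 425.2 -234.6  108.2   48.2   77.8]
36 [ 582.7 -272.9  108.5   49.5  -73.1]
0.055 [0.48213596 0.03750496] [0.04540969 0.09084368 0.04434336 0.09231261] -2.215525607828164
0.065 [0.48165143 0.03754184] [0.04508765 0.09019943 0.04402889 0.09165795] -2.2155256078281695
0.075 [0.48116689 0.03757872] [0.04476562 0.08955519 0.04371441 0.09100329] -2.2155256078281647
[[ 0.7303955   0.07921666]
 [ 0.7290852  -0.01051291]
 [ 0.42280903 -0.00752207]
 [ 0.42378244  0.08155383]]
t 0.1 tcp [0.2188 0.5851 0.2219] F [ 0.8 -0.8 -0.5] w 0.0871 shift units [-15.61 -14.98   0.75]
tool x yaw 159.5 turn units 8.69 alt -13.81
tilt [-0.    -0.001 -1.   ]
```

```bash
python3 -m crank '[[[-0.97,-0.93,0],0],[[-0.97,-0.93,0],0],[[-0.97,-0.93,0],0],[[-0.97,-0.93,0],0],[[-0.97,-0.93,0],0],[[-0.97,-0.93,0],0],[[-0.97,-0.93,0],0],[[-0.97,-0.93,0],0],[[-0.97,-0.93,0],0],[[-0.97,-0.93,0],0],[[-0.97,-0.93,0],0],[[0,0,0],0]]' 0 20; python3 - <<'E'
from h import *
go(.4816,.0375,.22,89)
print(proj('top',[(330,150+187/3.4),(330,150+179/3.4)],.345))
s=sensors.read_state();cv2.imwrite("pics/w1.png",vision.camera('wrist')[:,:,::-1]);np.save('w1.npy',wristT(s))
E
```

```text
time: 1.6
ee_pos: [0.4122, 0.1831, 0.2225]
eef_rot: [0.18, 0.984, -0.0, 0.0]
ft_force: [-0.5, 0.4, 0.6]
width: 0.0003
grip_force: 0.0
t 1.6 tcp [0.4122 0.1831 0.2225] F [-0.5  0.4  0.6] w 0.0003 shift units [-3.89 -3.72  0.08]
tool x yaw 159.21 turn units 8.78 alt -13.72
tilt [-0. -0. -1.]
[[0.60217827 0.0356357  0.345     ]
 [0.60816709 0.0357508  0.345     ]]
```

View pics/w1.png

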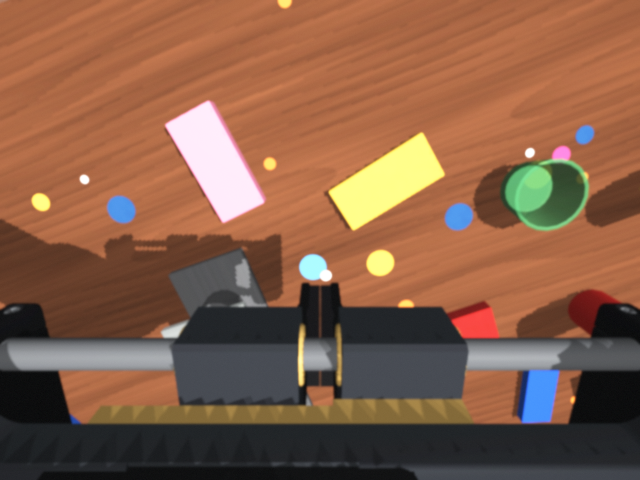

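The wrist view shows the yellow plate whole at (387,181), the pink look-alike at (215,160) and part of the pad near (170,330). Next I'll feel the pad height.

```bash
python3 -m crank '[[[-0.98,-0.93,0],0],[[-0.97,-0.93,0],0],[[-0.97,-0.93,0.4],0],[[-0.97,-0.93,0.8],0],[[0,0,1],0],[[0,0,1],0],[[0,0,1],0],[[0,0,0.4],0],[[0,0,0],0]]'; python3 - <<'E'
from h import *
go(.4816,.0375,.078,89)
im=cv2.imread("pics/w1.png");H,S,V=cv2.split(cv2.cvtColor(im,cv2.COLOR_BGR2HSV))
m=(abs(H.astype(int)-27)<6)&(S>150)&(V>190)
print(rect(m,'wrist',.012,np.load('w1.npy'),near=(387,181)))
E
```

```text
time: 2.78
ee_pos: [0.4811, 0.0411, 0.0842]
eef_rot: [0.177, 0.984, -0.0, -0.001]
ft_force: [0.5, 1.0, -0.2]
width: 0.0003
grip_force: 0.0
t 2.77 tcp [0.4811 0.0411 0.0842] F [ 0.5  1.  -0.2] w 0.0003 shift units [-0.06 -0.11  0.21]
tool x yaw 159.55 turn units 8.82 alt -13.68
tilt [-0.001 -0.    -1.   ]Traceback (most recent call last):
  File "<stdin>", line 5, in <module>
  File "h.py", line 17, in rect
    if near is not None: c=min([q for q in cs if cv2.contourArea(q)>80],key=lambda q:np.hypot(*(q.reshape(-1,2).mean(0)-near)))
                           ~~~^^^^^^^^^^^^^^^^^^^^^^^^^^^^^^^^^^^^^^^^^^^^^^^^^^^^^^^^^^^^^^^^^^^^^^^^^^^^^^^^^^^^^^^^^^^^^^^^^
ValueError: min() iterable argument is empty
```

```bash
for i in 1 2 3 4 5 6 7 8; do :; done
python3 -m crank '[[[0,-0.1,0.1],0],[[0,0,0.1],0],[[0,0,0.1],0],[[0,0,0],0]]' | sed -n 1,5p;  python3 -m crank '[[[0,0,0.1],0],[[0,0,0],0]]' | grep -E 'ee_pos|ft'; python3 - <<'E'
from h import *
im=cv2.imread("pics/w1.png");hsv=cv2.cvtColor(im,cv2.COLOR_BGR2HSV);print(hsv[181,387])
dh=np.abs(hsv[...,0].astype(int)-hsv[181,387,0]);m=(dh<6)&(hsv[...,1]>140)&(hsv[...,2]>.8*hsv[181,387,2])
print(rect(m,'wrist',.012,np.load('w1.npy'),near=(387,181)))
E
```

```text
time: 3.28
ee_pos: [0.4803, 0.0377, 0.0755]
eef_rot: [0.178, 0.984, 0.0, -0.0]
ft_force: [-0.5, 0.4, -0.5]
width: 0.0003
ee_pos: [0.4803, 0.0377, 0.0723]
ft_force: [-0.4, 0.1, 0.3]
[ 30 117 255]Traceback (most recent call last):
  File "<stdin>", line 4, in <module>
  File "h.py", line 17, in rect
    if near is not None: c=min([q for q in cs if cv2.contourArea(q)>80],key=lambda q:np.hypot(*(q.reshape(-1,2).mean(0)-near)))
                           ~~~^^^^^^^^^^^^^^^^^^^^^^^^^^^^^^^^^^^^^^^^^^^^^^^^^^^^^^^^^^^^^^^^^^^^^^^^^^^^^^^^^^^^^^^^^^^^^^^^^
ValueError: min() iterable argument is empty
```

```bash
for k in 1; do python3 -m crank '[[[0,0,0.07],0],[[0,0,0],0]]' | grep -E 'ee_pos|ft'; python3 -m crank '[[[0,0,0.07],0],[[0,0,0],0]]' | grep -E 'ee_pos|ft';python3 -m crank '[[[0,0,0.07],0],[[0,0,0],0]]' | grep -E 'ee_pos|ft'; done; python3 - <<'E'
from h import *
im=cv2.imread("pics/w1.png");hsv=cv2.cvtColor(im,cv2.COLOR_BGR2HSV)
dh=np.abs(hsv[...,0].astype(int)-29);m=(dh<6)&(hsv[...,1]>100)&(hsv[...,2]>200)
print(rect(m,'wrist',.012,np.load('w1.npy'),near=(387,181)))
E
```

```text
ee_pos: [0.4804, 0.0377, 0.0704]
ft_force: [0.0, 0.1, -0.1]
ee_pos: [0.4805, 0.0377, 0.0702]
ft_force: [-12.3, -2.0, 29.9]
ee_pos: [0.4806, 0.0377, 0.0701]
ft_force: [-25.1, -2.5, 59.7]
[411.2 257.4 109.4  49.9 -78. ]
```

Contact came at z = 0.0702 m, so the gap is about 46 mm. The best fill is 12 + 36 = 48 mm, about +0.01 rad. The next best is 42 mm, at -0.02 rad. I'll place plate12 first.

```bash
python3 -m crank '[[[0,0,-0.5],0],[[0,0,-1],0],[[0,0,-1],0]]' 1 15|grep -E 'ee_pos|time'; python3 - <<'E'
from h import *
go(.4112,.2574,.08,-78)
E
```

```text
time: 4.65
ee_pos: [0.4802, 0.0376, 0.142]
t 4.65 tcp [0.4802 0.0376 0.142 ] F [0.3 0.1 0.3] w 0.023 shift units [4.72 6.06 2.07]
tool x yaw 159.5 turn units 7.19 alt -15.31
tilt [-0. -0. -1.]
```

```bash
python3 -m crank '[[[0.8,1,0],0],[[0.8,1,0],0],[[0.8,1,0],0],[[0.8,1,0],0],[[0.76,1,0],0],[[0.76,1,0],0],[[0,0,0],0.9],[[0,0,0],0.9],[[0,0,0.6],0.9],[[0,0,0.6],0.9],[[0,0,0.6],0.9],[[0,0,0.6],0.9]]'|grep -E 'ee_pos|time'; python3 -m crank '[[[0,0,0.2],0.9],[[0,0,0],0.9],[[0,0,0],0]]'|grep ee_pos;  python3 - <<'E'
from h import *
go(.4112,.2574,.004,-78)
E
```

```text
time: 6.15
ee_pos: [0.4108, 0.2558, 0.0686]
ee_pos: [0.4107, 0.2559, 0.0631]
t 6.53 tcp [0.4107 0.2559 0.0631] F [-0.2 -0.4 -0.4] w 0.087 shift units [0.05 0.03 1.97]
tool x yaw 101.95 turn units -0.01 alt 22.49
tilt [-0. -0. -1.]
```

```bash
python3 -m crank '[[[0.05,0.03,0.7],0],[[0,0,0.7],0],[[0,0,0.5],0],[[0,0,0.07],0],[[0,0,0],0]]'|grep -E 'ee_pos|ft'; python3 -m crank '[[[0,0,0],0],[[0,0,0],0],[[0,0,0],0],[[0,0,0],0],[[0,0,0],0]]' 0 25|grep -E 'width|grip|ft'; python3 -m crank '[[[0,0,-1],0],[[0,0,-1],0],[[0,0,-1],0],[[0,0,-1],0],[[0,0,-0.8],0],[[0,0,0],0]]';  python3 - <<'E'
from h import *
go(.4812,.0375,.14,89)
s=sensors.read_state();cv2.imwrite("pics/w2.png",vision.camera('wrist')[:,:,::-1]);np.save('w2.npy',wristT(s))
E
```

```text
ee_pos: [0.4117, 0.2577, 0.0045]
ft_force: [0.8, 0.0, 0.7]
ft_force: [-0.3, 0.4, 1.3]
width: 0.0498
grip_force: 25.0
time: 8.52
ee_pos: [0.4122, 0.2581, 0.1496]
eef_rot: [0.63, 0.777, 0.002, 0.0]
ft_force: [-0.3, -0.5, -1.7]
width: 0.0497
grip_force: 25.0
t 8.53 tcp [0.4122 0.2581 0.1496] F [-0.3 -0.5 -1.7] w 0.0497 shift units [-7.67  0.73  0.31]
tool x yaw 101.9 turn units 1.61 alt -20.89
tilt [ 0.002  0.002 -1.   ]
```

View pics/w2.png

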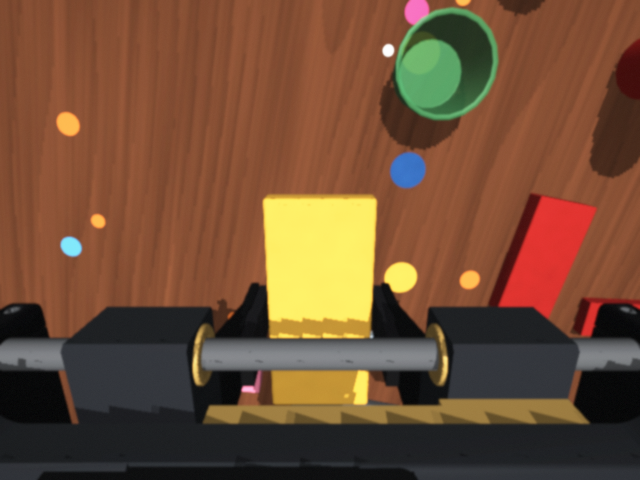

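The plate is held squarely between the fingers, with its far end at (320,197). I'm moving it over the pad.

```bash
python3 -m crank '[[[-0.9,0.08,0],0],[[-0.96,0.09,0],0],[[-0.97,0.09,0],0],[[-0.97,0.09,0],0],[[-0.97,0.09,0],0],[[-0.97,0.09,0],0],[[-0.97,0.09,0],0],[[-0.96,0.11,0],0],[[0,0,0.2],0.8],[[0,0,0.5],0.8],[[0,0,0.8],0],[[0,0,0],0]]'|grep -E 'ee_pos|time';  python3 - <<'E'
from h import *
T=np.load('w2.npy');print(proj('wrist',[(264,197),(320,197),(376,197)],.1496+.0075,T)-[.4122,.2581,0])
go(.4812,.0375,.0747,89.2)
E
```

```text
time: 10.07
ee_pos: [0.4784, 0.0364, 0.1009]
[[-0.03379051  0.04948003  0.1571    ]
 [-0.01014684  0.05445573  0.1571    ]
 [ 0.01351895  0.05943608  0.1571    ]]
t 10.07 tcp [0.4784 0.0364 0.1009] F [ 0.3  0.7 -0.8] w 0.0499 shift units [0.04 0.1  0.87]
tool x yaw 89.1 turn units -0.01 alt 22.49
tilt [-0.004 -0.002 -1.   ]
```

```bash
python3 -m crank '[[[0.04,0.1,0.4],0],[[0,0,0.3],0],[[0,0,0.07],0],[[0,0,0.05],0],[[0,0,0],0]]'|grep -E 'ee_pos|ft';  python3 -m crank '[[[0,0,0.05],0],[[0,0,0],0]]'|grep -E 'ee_pos|ft'
```

```text
ee_pos: [0.4834, 0.038, 0.0787]
ft_force: [-1.2, 0.4, 0.1]
ee_pos: [0.4833, 0.0381, 0.0771]
ft_force: [0.1, -0.1, -0.5]
```

```bash
python3 -m crank '[[[0,-0.07,0.05],0],[[0,0,0],0]]'|grep -E 'ee_pos|ft';  python3 -m crank '[[[0,0,0.04],0],[[0,0,0],0]]'|grep -E 'ee_pos|ft'
```

```text
ee_pos: [0.4809, 0.038, 0.0754]
ft_force: [-0.3, 0.8, -0.2]
ee_pos: [0.4811, 0.0381, 0.0742]
ft_force: [0.5, -0.8, -0.8]
```

```bash
python3 -m crank '[[[0,0,0.03],0],[[0,0,0],0]]'|grep -E 'ee_pos|ft';  python3 -m crank '[[[0,0,0.03],0],[[0,0,0],0]]'|grep -E 'ee_pos|ft'
```

```text
ee_pos: [0.4812, 0.0381, 0.074]
ft_force: [-4.5, -1.2, 10.3]
ee_pos: [0.4812, 0.0381, 0.074]
ft_force: [-10.0, -1.3, 22.6]
```

```bash
python3 -m crank '[[[0,0,-0.03],0],[[0,0,0],0],[[0,0,0],0],[[0,0,0],0],[[0,0,-0.3],0],[[0,0,-0.8],0],[[0,0,-1],0],[[0,0,-1],0],[[-0.9,0,0],0],[[-1,0,0],0],[[-1,0,0],0],[[-1,0,0],0]]' 1 |grep -E 'ee_pos|width|ft'; python3 - <<'E'
from h import *
go(.5827,-.2729,.15,-73.1)
s=sensors.read_state();cv2.imwrite("pics/w3.png",vision.camera('wrist')[:,:,::-1]);np.save('w3.npy',wristT(s))
E
```

```text
ee_pos: [0.4794, -0.0799, 0.1671]
ft_force: [0.6, -0.5, -0.3]
width: 0.087
t 13.45 tcp [ 0.4794 -0.0799  0.1671] F [ 0.6 -0.5 -0.3] w 0.087 shift units [-6.38  3.55  0.57]
tool x yaw 89.1 turn units -2.23 alt 20.27
tilt [ 0.001  0.    -1.   ]
```

View pics/w3.png

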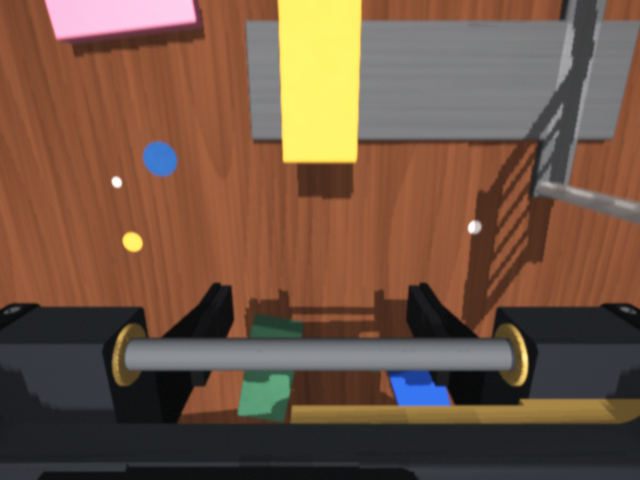

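plate12 lies square on the pad: its front end runs (285–355,160) and it is parallel to the stand base edge (253,139)–(613,137). I'm going to the blue plate36 next.

```bash
python3 -m crank '[[[-1,0,0],0],[[-1,0.2,0],0],[[-0.9,0.7,0],0],[[-0.9,0.7,0],0],[[-0.9,0.7,0],0],[[-0.9,0.7,0],0],[[-0.75,0.6,0],0],[[0,0,0.5],-0.75],[[0,0,0.8],-0.75],[[0,0,1],-0.73],[[0,0,0],0]]'|grep -E 'ee_pos|time'; python3 - <<'E'
from h import *
go(.584,-.2715,.010,-73.1)
E
```

```text
time: 14.88
ee_pos: [0.5832, -0.2702, 0.0959]
t 14.88 tcp [ 0.5832 -0.2702  0.0959] F [-0.1  0.   0.8] w 0.0871 shift units [-0.06  0.02  2.86]
tool x yaw 106.91 turn units 0.0 alt -22.5
tilt [-0.003  0.002 -1.   ]
```

```bash
python3 -m crank '[[[-0.06,0,0.8],0],[[0,0,0.8],0],[[0,0,0.6],0],[[0,0,0],0]]'|grep -E 'ee_pos|ft'; python3 -m crank '[[[0,0,0.5],0],[[0,0,0.16],0],[[0,0,0],0]]' |grep -E 'ee_pos|ft'; python3 -m crank '[[[0,0,0],0],[[0,0,0],0],[[0,0,0],0],[[0,0,0],0],[[0,0,0],0]]' 0 30|grep -E 'width|grip|ft|ee_pos'; python3 -m crank '[[[0,0,-1],0],[[0,0,-1],0],[[0,0,-1],0],[[0,0,-1],0],[[0,0,-1],0],[[0,0,0],0]]'|grep -E 'width|ft';  python3 - <<'E'
from h import *
go(.4812,.0377,.15,89.1)
s=sensors.read_state();im=vision.camera('wrist')[:,:,::-1];cv2.imwrite("pics/w4.png",im);np.save('w4.npy',wristT(s))
h=cv2.cvtColor(im,cv2.COLOR_BGR2HSV);m=(abs(h[...,0].astype(int)-108)<10)&(h[...,1]>130)&(h[...,2]>130);m[300:]=0
ys,xs=np.nonzero(m&(np.abs(np.arange(640)-320)<40)[None]);print('top row',ys.min() if len(ys) else None)
if len(ys):
    q=proj('wrist',[(320,ys.min())],s['ee_pos'][2]+.026,wristT(s))[0]-s['ee_pos'];print('end dist',np.linalg.norm(q[:2]))
E
```

```text
ee_pos: [0.5846, -0.2725, 0.0311]
ft_force: [-0.1, -0.2, 0.6]
ee_pos: [0.5847, -0.2728, 0.0114]
ft_force: [0.2, -0.3, 0.3]
ee_pos: [0.5849, -0.2728, 0.0117]
ft_force: [-0.1, 0.2, 0.4]
width: 0.0496
grip_force: 30.0
ft_force: [-0.0, -0.2, -2.6]
width: 0.05
t 17.12 tcp [ 0.5858 -0.2735  0.1637] F [-0.  -0.2 -2.6] w 0.05 shift units [10.94 -0.32  0.43]
tool x yaw 106.93 turn units 2.23 alt -20.27
tilt [ 0.004 -0.001 -1.   ]
top row 190
end dist 0.06155798122200688
```

```bash
python3 -m crank '[[[0.8,-0.21,0],0],[[0.96,-0.25,0],0],[[0.96,-0.25,0],0],[[0.96,-0.25,0],0],[[0.96,-0.25,0],0],[[0.96,-0.25,0],0],[[0.96,-0.23,0],0],[[0,0,0],0.75],[[0,0,0],0.75],[[0,0,0],0.73],[[0,0,0],0]]'|grep -E 'ee_pos|time'; python3 - <<'E'
from h import *
go(.4812,.0377,.0939,89.1)
T=np.load('w4.npy');im=cv2.imread('pics/w4.png');h=cv2.cvtColor(im,cv2.COLOR_BGR2HSV);m=(abs(h[...,0].astype(int)-108)<10)&(h[...,1]>130)&(h[...,2]>130)
m[300:]=0
for c in (290,300,310,320,330,340,350):
    ys=np.nonzero(m[:,c])[0];print(c,ys.min(),ys.max(),len(ys),end=' | ')
q=proj('wrist',[(320,np.median([np.nonzero(m[:,c])[0].min() for c in range(290,350)]))],.1637+.0243,T)[0]-[.5858,-.2735,0];print(np.hypot(*q[:2]))
E
```

```text
time: 18.55
ee_pos: [0.4783, -0.0991, 0.1605]
t 18.55 tcp [ 0.4783 -0.0991  0.1605] F [ 0.3 -0.3 -1.8] w 0.0501 shift units [4.56 0.03 2.22]
tool x yaw 89.15 turn units 0.01 alt -22.49
tilt [-0.002 -0.    -1.   ]
290 190 299 110 | 300 190 299 110 | 310 190 299 110 | 320 190 299 110 | 330 190 299 110 | 340 190 299 110 | 350 190 299 110 | 0.061292453714705424
```

View pics/w4.png

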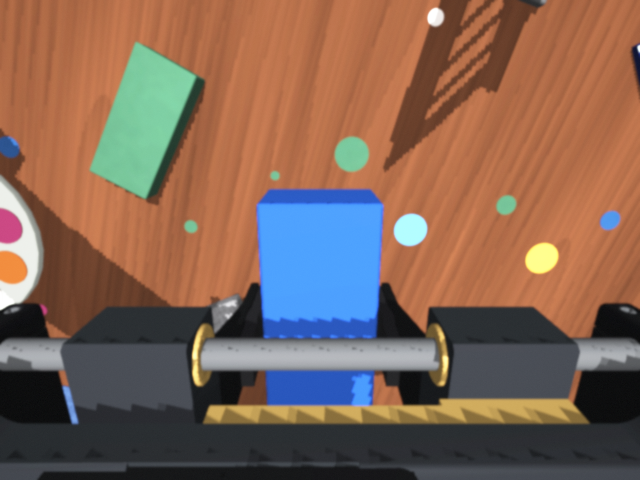

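The blue plate36 is gripped centrally. Its true top edge is at row 203, because rows 190–203 are its end face, so the end lies about 55 mm out. I'm placing it on plate12.

```bash
python3 -m crank '[[[0.9,0,0],0],[[0.95,0,0],0],[[0.95,0,0],0],[[0.95,0.03,0],0],[[0.8,0,0.2],0],[[0,0,0.7],0],[[0,0,0.7],0],[[0,0,0.2],0],[[0,0,0],0]]'|grep -E 'ee_pos|ft'; python3 - <<'E'
from h import *
go(.4812,.0377,.0939,89.1)
E
```

```text
ee_pos: [0.4818, 0.037, 0.1074]
ft_force: [-0.1, -0.2, -0.9]
t 19.68 tcp [0.4818 0.037  0.1074] F [-0.1 -0.2 -0.9] w 0.0495 shift units [ 0.02 -0.02  0.45]
tool x yaw 89.15 turn units 0.01 alt -22.49
tilt [-0.001 -0.    -1.   ]
```

```bash
python3 -m crank '[[[0,0,0.2],0],[[0,0,0.1],0],[[0,0,0.06],0],[[0,0,0],0]]'|grep -E 'ee_pos|ft'; python3 -m crank '[[[0,0,0.05],0],[[0,0,0],0]]'|grep -E 'ee_pos|ft'; python3 -m crank '[[[0,0,0.04],0],[[0,0,0],0]]'|grep -E 'ee_pos|ft'
```

```text
ee_pos: [0.482, 0.0371, 0.0968]
ft_force: [-1.2, 0.3, -1.0]
ee_pos: [0.482, 0.0371, 0.0953]
ft_force: [-0.3, 0.6, -1.1]
ee_pos: [0.482, 0.0371, 0.094]
ft_force: [0.0, 0.2, -1.9]
```

```bash
python3 -m crank '[[[0,0,0.03],0],[[0,0,0],0]]'|grep -E 'ee_pos|ft'; python3 -m crank '[[[0,0,0.02],0],[[0,0,0],0]]'|grep -E 'ee_pos|ft'
```

```text
ee_pos: [0.4821, 0.0372, 0.0934]
ft_force: [-2.3, -1.3, 2.5]
ee_pos: [0.4821, 0.0372, 0.0934]
ft_force: [-5.0, -0.9, 11.8]
```

```bash
python3 -m crank '[[[0,0,-0.02],0],[[0,0,0],0],[[0,0,0],0],[[0,0,0],0],[[0,0,-0.3],0],[[0,0,-0.8],0],[[0,0,-0.6],0],[[0,-0.9,0],0],[[0,-1,0],0],[[0,-1,0],0],[[0,0,0],0]]' 1 |grep -E 'ee_pos|width|ft'; python3 - <<'E'
from h import *
cv2.imwrite("pics/top2.png",vision.camera('top')[:,:,::-1]);cv2.imwrite("pics/s2.png",vision.camera('scene')[:,:,::-1])
a=cv2.imread('pics/top2.png')[160:300,250:400];b=cv2.imread('pics/s2.png')[150:345,240:420]
cv2.imwrite("pics/c2.png",np.hstack([cv2.resize(a,(400,373),interpolation=2),cv2.resize(b,(344,373),interpolation=2)]))
go(.70,.0365,.42,89)
for t in (1.2,1.1,1.0,.9,.8,.7,.6,.5,.4,.3,.2,.1,.05,.01): print(t,np.round([.681-.2*np.cos(t)+.002*np.sin(t)+.015,.13+.2*np.sin(t)+.002*np.cos(t)],4))
E
```

```text
ee_pos: [0.394, 0.0386, 0.1448]
ft_force: [-0.0, 0.2, 0.2]
width: 0.0874
t 22.65 tcp [0.3956 0.0387 0.1449] F [-0.1  0.7  0.3] w 0.0875 shift units [ 0.09 10.16 -9.16]
tool x yaw 89.11 turn units 0.01 alt -22.49
tilt [ 0.001  0.001 -1.   ]
1.2 [0.6254 0.3171]
1.1 [0.6071 0.3091]
1.0 [0.5896 0.2994]
0.9 [0.5732 0.2879]
0.8 [0.5581 0.2749]
0.7 [0.5443 0.2604]
0.6 [0.5321 0.2446]
0.5 [0.5214 0.2276]
0.4 [0.5126 0.2097]
0.3 [0.5055 0.191 ]
0.2 [0.5004 0.1717]
0.1 [0.4972 0.152 ]
0.05 [0.4963 0.142 ]
0.01 [0.496 0.134]
```

View pics/c2.png

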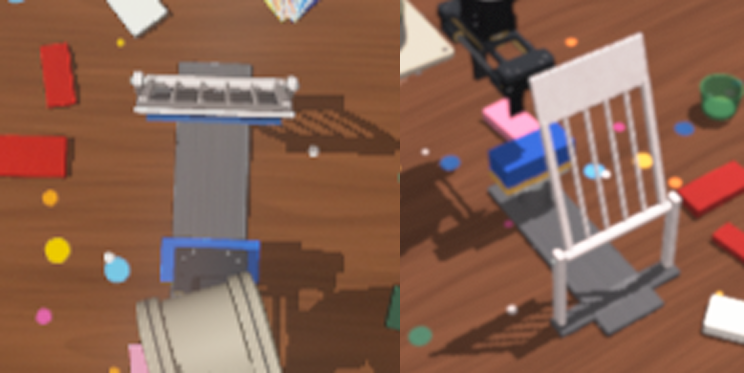

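The stack looks flat and aligned in both views: blue on yellow over the pad, at about (210,260) in the left crop and (530,155) in the right. Next I'll go over and behind the shelf with the fingers shut.

```bash
python3 -m crank '[[[-0.08,0,-0.8],0],[[0,0,-1],0],[[0,0,-1],0],[[0,0,-1],0],[[0,0,-1],0],[[0,0,-1],0],[[0,0,-1],0],[[0,0,-1],0],[[0,0,-1],0],[[0,0,-0.9],0],[[0,0,0],0],[[0,0,0],0]]' 0 20|grep -E 'ee_pos|width|ft'; python3 - <<'E'
from h import *
go(.70,.0365,.43,89)
E
```

```text
ee_pos: [0.3953, 0.0361, 0.4347]
ft_force: [0.5, 0.0, -0.3]
width: 0.0003
t 24.15 tcp [0.3953 0.0361 0.4347] F [ 0.5  0.  -0.3] w 0.0003 shift units [ 0.18 10.15  0.15]
tool x yaw 89.09 turn units 0.01 alt -22.49
tilt [-0.001 -0.    -1.   ]
```

```bash
python3 -m crank '[[[0.18,0.8,0],0],[[0,1,0],0],[[0,1,0],0],[[0,1,0],0],[[0,1,0],0],[[0,1,0],0],[[0,1,0],0],[[0,1,0],0],[[0,1,0],0],[[0,1,0],0],[[0,0.3,0],0],[[0,0,0],0]]'|grep -E 'ee_pos|width|ft'; python3 - <<'E'
from h import *
go(.70,.0365,.316,89)
E
```

```text
ee_pos: [0.6986, 0.0363, 0.4331]
ft_force: [-0.5, 0.2, -0.9]
width: 0.0006
t 25.65 tcp [0.6986 0.0363 0.4331] F [-0.5  0.2 -0.9] w 0.0006 shift units [0.01 0.06 3.9 ]
tool x yaw 89.05 turn units 0.01 alt -22.49
tilt [-0.003 -0.001 -1.   ]
```

```bash
python3 -m crank '[[[0,0,0.8],0],[[0,0,0.9],0],[[0,0,0.9],0],[[0,0,0.8],0],[[0,0,0.5],0],[[0,0,0],0]]'|grep -E 'ee_pos|ft'; python3 -m crank '[[[0,-0.5,0],0],[[0,-0.7,0],0],[[0,-0.5,0],0],[[0,-0.3,0],0],[[0,0,0],0]]'|grep -E 'ee_pos|ft'; python3 -m crank '[[[0,-0.2,0],0],[[0,-0.2,0],0],[[0,0,0],0]]'|grep -E 'ee_pos|ft'
```

```text
ee_pos: [0.6974, 0.037, 0.3175]
ft_force: [0.3, 1.5, -0.2]
ee_pos: [0.6381, 0.0377, 0.3192]
ft_force: [0.4, -0.8, 0.3]
ee_pos: [0.6258, 0.0378, 0.3184]
ft_force: [-0.3, -0.9, -0.6]
```

```bash
python3 -m crank '[[[0,-0.3,0.13],0],[[0,-0.3,0.13],0],[[0,-0.3,0.16],0],[[0,-0.3,0.16],0],[[0,0,0],0]]'|grep -E 'ee_pos|ft'; python3 -m crank '[[[0,-0.27,0.19],0],[[0,-0.27,0.19],0],[[0,-0.25,0.22],0],[[0,-0.25,0.22],0],[[0,0,0],0]]'|grep -E 'ee_pos|ft|time'
```

```text
ee_pos: [0.589, 0.0386, 0.3004]
ft_force: [0.1, 0.2, -0.2]
time: 28.65
ee_pos: [0.558, 0.0389, 0.2756]
ft_force: [0.8, -0.4, -0.3]
```

```bash
python3 - <<'E'
from h import *
b=vision.camera('scene')[60:345,200:480,::-1]
cv2.imwrite("pics/c3.png",cv2.resize(b,None,fx=2.1,fy=2.1,interpolation=2))
E
```

```text
(no output)
```

View pics/c3.png

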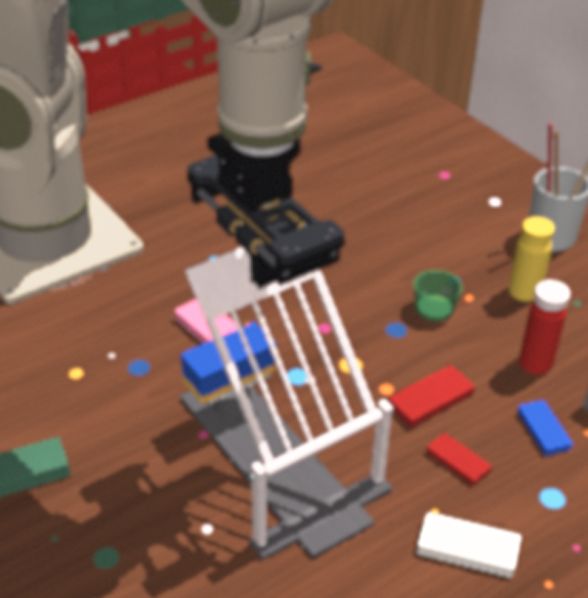

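The shelf is following the fingers and has come down to roughly 0.85 rad; the gripper is behind the strip at about (290,250). I'll continue along the arc.

```bash
python3 -m crank '[[[0,-0.23,0.24],0],[[0,-0.23,0.24],0],[[0,-0.2,0.26],0],[[0,-0.2,0.26],0],[[0,-0.18,0.28],0],[[0,-0.18,0.28],0],[[0,0,0],0]]'|grep -E 'ee_pos|ft'; python3 -m crank '[[[0,-0.15,0.3],0],[[0,-0.15,0.3],0],[[0,-0.12,0.31],0],[[0,-0.12,0.31],0],[[0,-0.09,0.32],0],[[0,0,0],0]]'|grep -E 'ee_pos|ft|time'
```

```text
ee_pos: [0.5216, 0.0395, 0.2287]
ft_force: [0.5, 0.2, 0.8]
time: 30.32
ee_pos: [0.5027, 0.0397, 0.1823]
ft_force: [-0.5, 0.3, -0.6]
```

```bash
python3 -m crank '[[[0,-0.08,0.3],0],[[0,-0.06,0.3],0],[[0,-0.05,0.3],0],[[0,-0.03,0.25],0],[[0,0,0.1],0],[[0,0,0],0]]'|grep -E 'ee_pos|ft'; python3 -m crank '[[[0,0,0.05],0],[[0,0,0],0]]'|grep -E 'ee_pos|ft|time'; python3 -m crank '[[[0,0,0.03],0],[[0,0,0],0]]'|grep -E 'ee_pos|ft|time'
```

```text
ee_pos: [0.4966, 0.0399, 0.1455]
ft_force: [-0.1, -0.1, 0.4]
time: 31.32
ee_pos: [0.4969, 0.0399, 0.1443]
ft_force: [-0.3, 0.3, 0.2]
time: 31.58
ee_pos: [0.4968, 0.0399, 0.1433]
ft_force: [-0.8, 0.3, 0.1]
```

```bash
python3 -m crank '[[[0,0,0.1],0],[[0,0,0.06],0],[[0,0,0],0]]'|grep -E 'ee_pos|ft'; python3 -m crank '[[[0,0,0.05],0],[[0,0,0],0]]'|grep -E 'ee_pos|ft|time'; python3 -m crank '[[[0,0,0.03],0],[[0,0,0],0]]'|grep -E 'ee_pos|ft|time';
```

```text
ee_pos: [0.4967, 0.0399, 0.1383]
ft_force: [0.4, 0.4, 0.3]
time: 32.2
ee_pos: [0.4968, 0.0399, 0.1369]
ft_force: [-0.8, 0.3, -0.2]
time: 32.45
ee_pos: [0.4968, 0.0399, 0.1361]
ft_force: [-0.2, -1.0, 0.1]
```

```bash
python3 -m crank '[[[0,0,0.03],0],[[0,0,0],0]]'|grep -E 'ee_pos|ft|time'; python3 -m crank '[[[0,0,0.02],0],[[0,0,0],0]]'|grep -E 'ee_pos|ft|time'; python3 -m crank '[[[0,0,0.02],0],[[0,0,0],0]]'|grep -E 'ee_pos|ft|time';
```

```text
time: 32.7
ee_pos: [0.4968, 0.0399, 0.1352]
ft_force: [-0.2, 0.3, 0.0]
time: 32.95
ee_pos: [0.4968, 0.0399, 0.1346]
ft_force: [0.2, -0.2, 0.7]
time: 33.2
ee_pos: [0.4968, 0.04, 0.1343]
ft_force: [-2.8, 0.2, 4.3]
```

```bash
python3 -m crank '[[[0,0,0.02],0],[[0,0,0],0],[[0,0,0],0]]'|grep -E 'ee_pos|ft|time'; python3 -m crank '[[[0,0,-0.02],0],[[0,0,-0.05],0],[[0,0,-0.2],0],[[0,0,-0.8],0],[[0,0,-1],0],[[0,0,-1],0],[[0,0,-1],0],[[0,0,0],0]]'|grep -E 'ee_pos|ft|time'; python3 - <<'E'
from h import *
a=vision.camera('scene')[60:345,200:480,::-1];b=vision.camera('top')[130:330,220:460,::-1]
cv2.imwrite("pics/c4.png",np.hstack([cv2.resize(a,(393,400),interpolation=2),cv2.resize(b,(400,400),interpolation=2)]))
E
```

```text
time: 33.58
ee_pos: [0.4968, 0.0399, 0.1342]
ft_force: [-6.0, -0.9, 12.6]
time: 34.58
ee_pos: [0.4979, 0.04, 0.2578]
ft_force: [0.1, -0.6, 0.3]
```

View pics/c4.png

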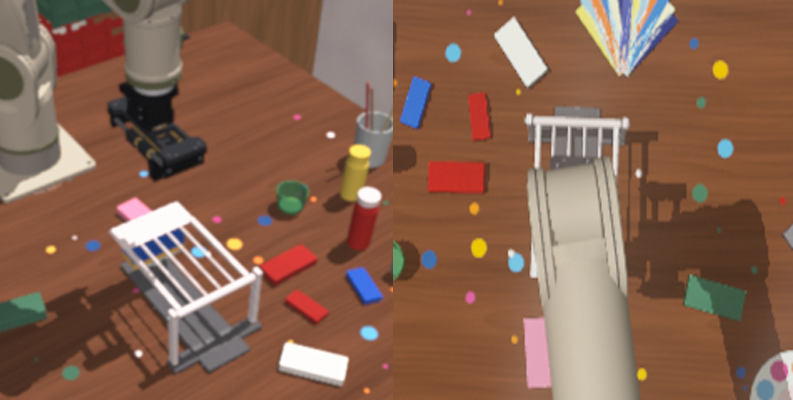

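The shelf lies level on the stack, with the strip at (150,220) in the left crop. It was seated with 12.6 N, and the arm is now clear.

```bash
python3 -c "
from bench import r
print(r.close_job())"
```

```text
the job is handed in; nothing more can be done
None
```

I stacked plate12 and plate36 (48 mm) on the pad, which I felt at 70 mm, pressed the shelf down onto them with 12.6 N, and handed the job in at about 35 s; the shelf should sit about 0.01 rad above level, but no verdict came back.

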